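# Show the maker's mark of the dinner plate to the camera

### The job

We are photographing makers' marks for the china inventory: take the one large plate out of the wooden plate rack and hold it up in front of the camera, hanging upright with its back (the foot-ring side with the blue stamp) squarely to the lens, the stamp centred on the lens at lens height and about 20 cm from it. Finish while holding it there, quite still, for the photo: do not put it down or let go. Leave the small plates standing in the rack, and do not touch the camera or its tripod or push the other things about.

Things in the scene. Friction and masses are not known exactly. Their poses are not given: they have to be found in the camera images.
- plate: Large white plate, 210 mm across, 0.3 to 0.5 kg, on edge in the rack, top 230 mm above the counter, loose in its slot (may lean 3 degrees). Origin at its centre, mid rim thickness; +y points out of its BACK (foot ring, blue stamp), -y out of its front, z up. Rim: flat, 8 mm thick, 26 mm wide. Inside 79 mm radius the back bulges to y = 10 mm, foot ring (61 mm radius) to 13.
- plate_mark (a point): The centre of the large plate's back, where the stamp is: 10 mm from the plate's origin along the plate's +y. Axes as the plate's.
- rack: Fixed wooden plate rack, 165 (x) x 206 (y) mm; origin on the counter under its centre. Two bars along y (inner edges at x = +-45, top at 30 mm) carry the plates between rows of 12 mm dowels (x = +-62, 24 mm apart, tops at 75 mm). Plates stand across it, backs to its +y, at y = -72, 0 and 72 mm; which plate is where varies. Lifted 60 mm the large plate clears the dowels, 165 mm the small plates.
- side_plate_a: Small plate like the large one but 160 mm across, on edge in the rack, top about 176 mm above the counter; origin at its centre, y out of its back. Leave it there.
- side_plate_b: The second small plate, same as side_plate_a.
- lens (a point): Centre of the front glass of the camera's lens (barrel 56 mm across). The camera looks level along this frame's -x; z is up, y along the camera's long side. Its height, 190 to 235 mm, varies from start to start and then stays. The camera body (36 x 118 x 80 mm, black, silver top) begins 40 mm behind the glass and reaches 45 mm above the lens axis.
- tripod: Fixed black tabletop tripod that carries the camera. Origin on the counter under its column, 58 mm behind the front glass; x, y, z axes as the lens's. One of its three legs points backwards (+x), two forward and to the sides; they reach 93 mm from the column.
- cup: White tea cup, 76 mm across, 58 mm high, handle towards its +y, standing on the counter; origin under its centre.
- cream_jug: Silver cream jug, 70 mm across, 98 mm high; origin under its centre.
- sugar_bowl: White lidded sugar bowl, 86 mm across, 87 mm high; origin under its centre.
- egg_cup: White egg cup, 48 mm across, 56 mm high; origin under its centre.
- lens_cap: Black lens cap, 60 mm across, 8 mm thick, flat on the counter; origin under its centre.
- spoon: Steel serving spoon, 190 mm long, lying on the counter along its x axis.

How it is judged (in metres and radians):
On the way:
1. the large plate is lifted up out of the rack by the fingers (contact force between plate and the fingers above 1 N and contact force between plate and rack below 0.1 N and height (world z) of plate above 0.155 m), for 0.2 s.
At the end, for the whole second after the job is handed in: The fingers alone hold the large plate, still: its back faces the lens, square within 8 degrees, the back's centre 150 to 250 mm in front of the lens and within 25 mm of the lens axis sideways and in height. Small plates within 30 mm, other things within 40 mm of their starts (contact force between plate and the fingers above 1 N and x of plate_mark in the frame of lens between -0.25 and -0.15 m and y of plate_mark in the frame of lens between -0.025 and 0.025 m and z of plate_mark in the frame of lens between -0.025 and 0.025 m and angle between the y axis of plate and the x axis of lens, either way round below 0.14 rad and y of lens in the frame of plate above 0.1 m and linear speed of plate below 0.02 m/s and angular speed of plate below 0.15 rad/s and contact force between plate and rack below 0.1 N and contact force between plate and tripod below 0.1 N and distance of each of side_plate_a, side_plate_b from where it was at the start of the episode below 0.03 m and distance of each of cup, cream_jug, sugar_bowl, egg_cup, lens_cap, spoon from where it was at the start of the episode below 0.04 m); the arm keeps its last pose, push and grip.
It fails at once if the camera or its tripod is touched (over 2 N) (contact force between anything else and tripod above 2 N).
It fails at once if a small plate is disturbed (moved over 30 mm) (distance of any of side_plate_a, side_plate_b from where it was at the start of the episode above 0.03 m).
It fails at once if another thing on the counter is pushed over 40 mm (distance of any of cup, cream_jug, sugar_bowl, egg_cup, lens_cap, spoon from where it was at the start of the episode above 0.04 m).
It also fails if it takes over 43 s, if anything falls off the work surface, if the arm or the gripper's body presses on something with over 40 N, if the wrist force passes 120 N, or if a joint passes its speed limit or range.

### The arm

A 6-joint arm with a two-finger parallel gripper is mounted at the origin on the work surface. World frame = base frame: x ahead of the robot, y to its left, z up, the work surface at z = 0. Lengths are in m, angles in degrees, forces in N, time in s.
With the tool pointing down it reaches from about 0.3 to 0.75 m from the base axis. Payload 8.5 kg.
Tool frame: the origin (TCP) lies midway between the tips of the shut fingers; the grasp point (between the pads) lies 19 mm behind it; z points along the fingers, y is the line along which they close (so a half turn about z gives the same grasp; the last joint's range is limited). The gripper opens to 85 mm and grips with 20 to 120 N. Pads are 22 mm wide; open, the fingers measure 114 mm over their backs; the gripper's body (76 mm by 85 mm) begins 54 mm behind the grasp point. The pads swing forward as they close: fully open they stand 13 mm farther back than shut.
Start: joints at [-85.216, 21.807, 74.336, -0, 83.858, -12.336], TCP at [0.162, -0.526, 0.206] pointing down, gripper open.
Joint ranges: [-178.18, 178.18], [-50.72, 133.34], [12.68, 142.11], [-81.47, 261.47], [9.98, 163.14], [-165.26, 165.26]. Speed limits (degrees/s): [136.94, 136.94, 180, 180, 180, 180].

### API

Orientations are given as a 3x3 rotation matrix whose columns are the frame's x, y, z axes.
In Python, from rig import observe, optics, order, spotter gives the robot as it stands.
- The arm moves only by the tool move_arm, never from a script. Its argument "series" is text: rows parted by semicolons, each of 5 numbers parted by spaces: the shift along the tool's x, y, z in cm, then the turn about the tool's z in degrees, then the opening, from -1 (shut) to 1 (fully open). A call has 1 to 8 rows; each row is the pose to reach, as a shift and turn from the pose commanded when the call began, along the tool's axes at that moment; what a row does not reach only later rows make up. A row lasts 1/8 s, in which the tool goes at most 62.5 mm and 10.7 degrees, less where a joint would pass 70% of its speed; a pose out of reach is approached as far as the arm can. A call with a gripper value outside its range is refused whole. The fingers move at their own pace and stop on an object; "force" is the grip in N (left out, the last holds). Time passes only in rows, so rows that repeat a pose let the fingers close. It gives the time, the measured TCP pose, the force, the opening and the grip force at its end, in the units of the state.
- observe(): the state, without advancing time (a new reading comes with each control period).
- optics.get_image(name): name is "side" or "top"; returns a dict with "pixels" (420x560x3 uint8, blue, green, red), "camera_matrix" (3x3 intrinsics, pixels), "dist" ([k1, k2, p1, p2, k3] as OpenCV has them; the pictures are not rectified), "rvec" (rotation vector, rad) and "tvec" (3), from world to camera coordinates, as OpenCV has them. Camera axes: x right, y down, z forward; pixel columns grow to the right and rows downward; lengths in m; the calibration is good to about 2 mm. A picture is of the moment at which its call begins. There is no depth.
- order.close_job(): hands the job in; it is judged then, once.
Trained networks look in the newest picture that a camera, given by its name, has taken for a name from the list of things; names that differ only in an ending like _2 or _b are one class to them, and where a whole thing is asked for, a point or a joint stands for the part that bears it (a point fixed in the world has none). Each returns a list of dicts, best first, with "score" (0 to 1); they miss things now and then, are a little off and sometimes report something else, mostly with a low value. They report only what shows in the picture. A call takes as long as a camera call.
- spotter.find_in(thing, camera): "point" ([x, y, z] in m, in world coordinates, good to about 4 mm: the middle of the surface that is visible of it).
- spotter.cut_out(thing, camera): "pixels" (420x560 bool, what is visible of it).
- spotter.mark_of(thing, camera): "point" ([x, y, z] in m, in world coordinates, good to about 4 mm: a listed point, or the origin of a listed thing).
The state is a dict: "time_s": time; "q": joint angles; "qvel": joint speeds; "joint_efforts": joint torques, N m; "position": TCP position; "tool_rot": TCP orientation; "ft_force": force on the tool from outside, world axes, zero at the start; "wrist_torque": the same for the moment, N m; "grip_width": finger opening in m; "gripper_force": force on a finger pad.
Only numpy, scipy, OpenCV 4.12 (cv2) and the standard library are available. Lean on these libraries where they do the work, as an engineer would, in place of code of your own. Each camera call takes 0.05 s, during which the arm holds its last target. There are 200 camera calls.

## Working session

There is one attempt and no reset: what is moved stays moved. The work goes in short steps, Python scripts to look and compute and a tool call to move; the robot and the scene stay as the last step left them, time stands still between calls to the robot, and variables do not carry over. Pictures are saved under pics/ and viewed, at most 10 in all, crops included, and the job is handed in when it is done.

Besides the shell and the picture viewer there is one more tool, called after "Request:" as name(argument=value, ...) on one line, values as JSON. move_arm: Moves the arm, as the interface text tells. Its arguments: {"type":"object","properties":{"series":{"type":"string"},"force":{"type":"number"}},"required":["series"]}

```bash
mkdir -p pics; ls; python3 - <<'E'
from rig import observe, optics, order, spotter
import cv2
for c in ("side","top"):
    im=optics.get_image(c); cv2.imwrite(f"pics/{c}0.png",im["pixels"])
    R=cv2.Rodrigues(im["rvec"])[0]; print(c,"campos",(-R.T@im["tvec"].ravel()).round(3),"fwd",R[2].round(2))
    for t in ("plate","plate_mark","rack","side_plate_a","lens","tripod","cup","cream_jug","sugar_bowl","egg_cup","lens_cap","spoon"):
        print(c,t,[(round(d["score"],2),[round(float(v),3) for v in d["point"]]) for d in spotter.mark_of(t,c)[:3]])
s=observe(); print(s["position"],s["tool_rot"],s["time_s"])
E
```

```text
pics
side campos [0.476 1.02  1.009] fwd [ 0.09 -0.74 -0.66]
side plate [(0.78, [0.523, -0.278, 0.127])]
side plate_mark [(0.66, [0.523, -0.258, 0.123])]
side rack [(0.65, [0.52, -0.276, 0.001])]
side side_plate_a [(0.87, [0.524, -0.203, 0.098])]
side lens [(0.66, [0.519, 0.343, 0.212]), (0.66, [0.427, 0.011, 0.005])]
side tripod [(0.97, [0.524, 0.401, 0.003])]
side cup [(0.57, [0.45, 0.116, 0.001])]
side cream_jug [(0.59, [0.428, 0.007, 0.004])]
side sugar_bowl [(0.79, [0.76, -0.005, -0.004])]
side egg_cup [(0.53, [0.69, 0.085, -0.003])]
side lens_cap [(0.75, [0.383, 0.255, 0.003]), (0.19, [0.526, 0.399, 0.006])]
side spoon [(0.56, [0.591, 0.012, 0.002])]
top campos [0.426 0.062 1.409] fwd [ 0.11 -0.   -0.99]
top plate [(0.84, [0.521, -0.273, 0.124]), (0.36, [0.519, 0.342, 0.212])]
top plate_mark [(0.75, [0.521, -0.261, 0.123]), (0.29, [0.688, 0.087, -0.003])]
top rack []
top side_plate_a [(0.71, [0.527, -0.199, 0.094])]
top lens [(0.73, [0.521, 0.343, 0.209]), (0.25, [0.523, -0.26, 0.122])]
top tripod [(0.96, [0.522, 0.406, -0.002])]
top cup [(0.95, [0.45, 0.118, 0.001])]
top cream_jug [(0.59, [0.427, 0.005, -0.003])]
top sugar_bowl [(0.74, [0.427, 0.005, -0.005]), (0.58, [0.759, -0.004, 0.002]), (0.22, [0.519, 0.344, 0.211])]
top egg_cup [(0.61, [0.691, 0.087, 0.001])]
top lens_cap [(0.7, [0.385, 0.259, -0.002]), (0.23, [0.53, -0.199, 0.092])]
top spoon [(0.59, [0.588, 0.016, 0.001])]
[ 0.16189713 -0.52562837  0.20623131] [[ 9.55694365e-01  2.94360799e-01  2.70909046e-06]
 [ 2.94360799e-01 -9.55694365e-01 -2.25743534e-05]
 [-4.05594220e-06  2.23716323e-05 -1.00000000e+00]] 1.3
```

View pics/side0.png

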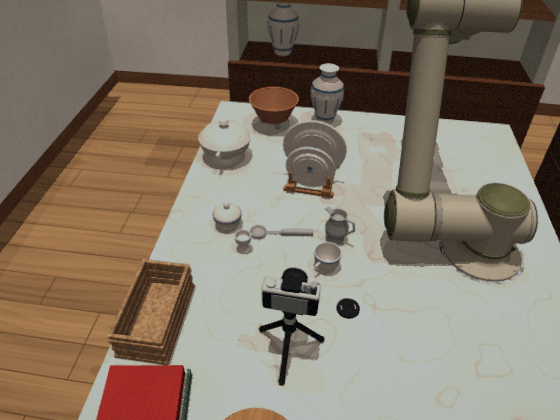

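View pics/top0.png

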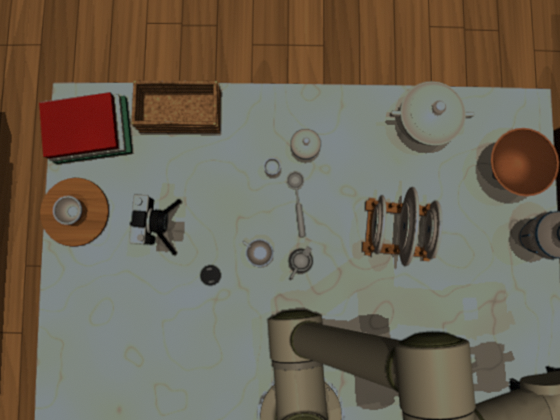

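Side view: the large plate stands in the middle slot (about (315,150)), back to the camera. The camera on its tripod is at (290,300). Top view: the plate's edge is at (405,225), with small plates at (377,225) and (428,228), and the camera is at (145,220). Next I'll measure yaw, lean and top edge from the masks.

```bash
cat >h.py <<'E'
from rig import observe, optics, order, spotter
import cv2, numpy as np
def ray(im,px):
    u=cv2.undistortPoints(np.float64(px).reshape(-1,1,2),im["camera_matrix"],np.float64(im["dist"])).reshape(-1,2)
    R=cv2.Rodrigues(im["rvec"])[0]; return -R.T@np.ravel(im["tvec"]), np.c_[u,np.ones(len(u))]@R
def atz(im,px,z):
    c,d=ray(im,px); return c+d*((z-c[2])/d[:,2])[:,None]
def tri(i1,p1,i2,p2):
    c1,d1=ray(i1,p1);c2,d2=ray(i2,p2);d1=d1[0];d2=d2[0]
    s=np.linalg.lstsq(np.c_[d1,-d2],c2-c1,rcond=None)[0]
    a,b=c1+s[0]*d1,c2+s[1]*d2; return (a+b)/2,np.linalg.norm(a-b)
def mask(t,c):
    r=spotter.cut_out(t,c)
    return [(d["score"],d["pixels"]) for d in r]
E
python3 - <<'E'
from h import *
np.set_printoptions(precision=4,suppress=True)
T=optics.get_image("top");S=optics.get_image("side")
for t in("plate","side_plate_a"):
  for sc,m in mask(t,"top"):
    ys,xs=np.nonzero(m); print(t,round(sc,2),m.sum(),xs.min(),xs.max(),ys.min(),ys.max())
    a=[xs[ys<=ys.min()+1].mean(),ys.min()-.5]; b=[xs[ys>=ys.max()-1].mean(),ys.max()+.5]
    z=.125 if t=="plate" else .098
    P=atz(T,[a,b],z); d=P[0]-P[1]; print(" ends",P[:,:2],"len",np.linalg.norm(d),"yaw",np.degrees(np.arctan2(d[1],d[0])))
    r=[xs.max()+.5,ys[xs==xs.max()].mean()]; print(" top edge",atz(T,[r],.23 if t=="plate" else .176))
    if t=="plate": rt=r
m=mask("plate","side")[0][1]; ys,xs=np.nonzero(m); p=[xs[ys==ys.min()].mean(),ys.min()-.5]
print("side top",atz(S,[p],.23),"tri",tri(T,[rt],S,[p]))
m=mask("tripod","top")[0][1]
hsv=T["pixels"].max(2)*m; ys,xs=np.nonzero(hsv>110)
P=atz(T,np.c_[xs,ys],.255)[:,:2]; print("cam",cv2.minAreaRect(np.float32(P)))
for t in("plate","lens"):
  for c in("top","side"): print(t,c,[(d["score"],d["point"]) for d in spotter.mark_of(t,c)[:1]])
print("cameras: obs",observe()["tool_rot"][:2])
E
python3 -c "
import cv2
a=cv2.imread('pics/top0.png');b=cv2.hconcat([cv2.resize(a[180:270,355:445],(400,400),interpolation=0),cv2.resize(a[180:260,120:200],(400,400),interpolation=0)]);cv2.imwrite('pics/crop.png',b)"
```

```text
plate 0.91 1222 398 418 187 265
 ends [[ 0.6228 -0.2834]
 [ 0.4154 -0.2646]] len 0.2082911977898182 yaw -5.172700247626183
 top edge [[ 0.5412 -0.2718  0.23  ]]
side_plate_a 0.9 788 424 441 201 257
 ends [[ 0.5896 -0.3534]
 [ 0.4367 -0.3393]] len 0.1535257487812624 yaw -5.269203663000386
 top edge [[ 0.5267 -0.3454  0.176 ]]
side_plate_a 0.63 592 372 386 197 253
 ends [[ 0.5989 -0.2113]
 [ 0.4463 -0.1952]] len 0.15344552990017582 yaw -6.001971554507185
 top edge [[ 0.5558 -0.206   0.176 ]]
side top [[ 0.537  -0.2663  0.23  ]] tri (array([ 0.5394, -0.2728,  0.2263]), np.float64(0.00417589430751892))
cam ((0.5196825265884399, 0.3850369155406952), (0.11803171038627625, 0.06464701145887375), 0.5103429555892944)
plate top [(0.2, [0.7591, -0.0041, 0.002])]
plate side [(0.63, [0.5207, -0.2744, 0.1252])]
lens top [(0.7, [0.5197, 0.3445, 0.2104])]
lens side [(0.74, [0.5204, 0.3426, 0.2133])]
cameras: obs [[ 0.9557  0.2944  0.    ]
 [ 0.2944 -0.9557 -0.    ]]
```

View pics/crop.png

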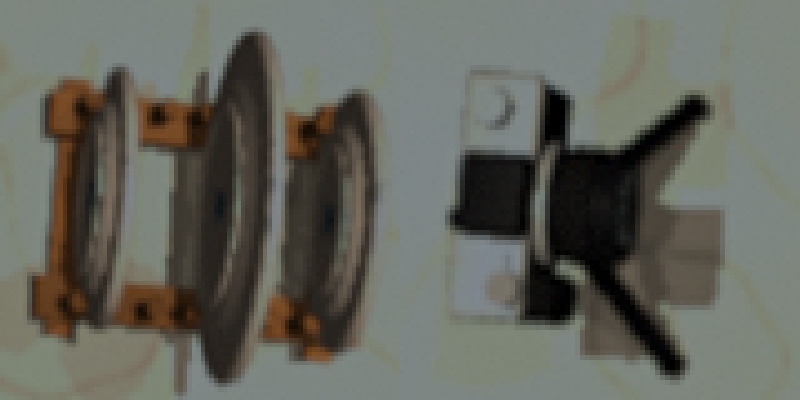

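The left crop shows the plate edge running (260,30) to (220,380). The right crop shows the camera's silver top, with rear edge (468,72) to (448,320) and front edge (548,72) to (525,320). Both are turned slightly. I'll compute the camera's yaw and the shift for the move.

```bash
python3 - <<'E'
from h import *
T=optics.get_image("top")
P=atz(T,[[133.6,194.4],[129.6,244],[149.6,194.4],[145,244]],.256);print(P.round(4))
for a,b in((0,1),(2,3)):
    d=P[a]-P[b];print(np.degrees(np.arctan2(d[1],d[0])),np.linalg.norm(d))
s=observe();R=s["tool_rot"]
# target: tool x along plate x axis yaw -5.4
print("turn: yaw now",np.degrees(np.arctan2(R[1,0],R[0,0])))
for tgt in([.522,-.274,.29],[.522,-.274,.205]):print((R.T@(np.array(tgt)-s["position"])*100).round(2))
E
```

```text
[[0.5774 0.409  0.256 ]
 [0.4602 0.4137 0.256 ]
 [0.5777 0.3708 0.256 ]
 [0.4606 0.3773 0.256 ]]
-2.3197910621470816 0.11730032537742452
-3.1921537117812036 0.11728604928008884
turn: yaw now 17.119941059474193
[ 41.82 -13.45  -8.38]
[ 41.82 -13.45   0.12]
```

Request:
move_arm(series="5 -1.5 -8.4 5 1; 10 -3 -8.4 10 1; 15 -5 -8.4 15 1; 20 -6.5 -8.4 20 1; 26 -8.5 -8.4 22.5 1; 32 -10.5 -8.4 22.5 1; 38 -12.3 -8.4 22.5 1; 41.8 -13.5 -8.4 22.5 1")

```text
time_s: 2.85
position: [0.5235, -0.2716, 0.2901]
tool_rot: [[0.996, -0.092, 0.0], [-0.092, -0.996, 0.0], [0.0, -0.0, -1.0]]
ft_force: [-0.3, -0.4, -0.9]
grip_width: 0.0856
gripper_force: 0.0
```

```bash
python3 - <<'E'
from h import *
s=observe();R=s["tool_rot"];print(s["position"],s["time_s"],np.degrees(np.arctan2(R[1,0],R[0,0])),s["grip_width"])
for z in (.25,.206):print((R.T@(np.array([.522,-.272,z])-s["position"])*100).round(2))
E
```

```text
[ 0.5235191  -0.27158685  0.29012031] 2.85 -5.2755175286253 0.08556720167779061
[-0.15  0.06  4.01]
[-0.15  0.06  8.41]
```

Request:
move_arm(series="0 0 3 0 1; 0 0 5.5 0 1; 0 0 7.5 0 1; 0 0 8.4 0 1; 0 0 8.4 0 0.4; 0 0 8.4 0 0.1; 0 0 8.4 0 -0.2; 0 0 8.4 0 -0.5", force=40)

```text
time_s: 3.85
position: [0.5217, -0.2736, 0.2066]
tool_rot: [[0.996, -0.094, 0.0], [-0.094, -0.996, -0.0], [0.001, 0.0, -1.0]]
ft_force: [0.3, -0.9, -0.6]
grip_width: 0.0216
gripper_force: 0.0
```

Request:
move_arm(series="0 0 0 0 -1; 0 0 0 0 -1; 0 0 0 0 -1; 0 0 0 0 -1; 0 0 0 0 -1", force=70)

```text
time_s: 4.47
position: [0.5216, -0.2735, 0.2062]
tool_rot: [[0.996, -0.094, -0.0], [-0.094, -0.996, -0.0], [-0.0, 0.0, -1.0]]
ft_force: [-0.7, -0.5, -0.2]
grip_width: -0.0001
gripper_force: 0.0
```

```bash
python3 - <<'E'
from h import *
im=optics.get_image("side")["pixels"][90:220,240:400]
cv2.imwrite("pics/g.png",cv2.resize(im,(720,585)))
E
```

```text
(no output)
```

View pics/g.png

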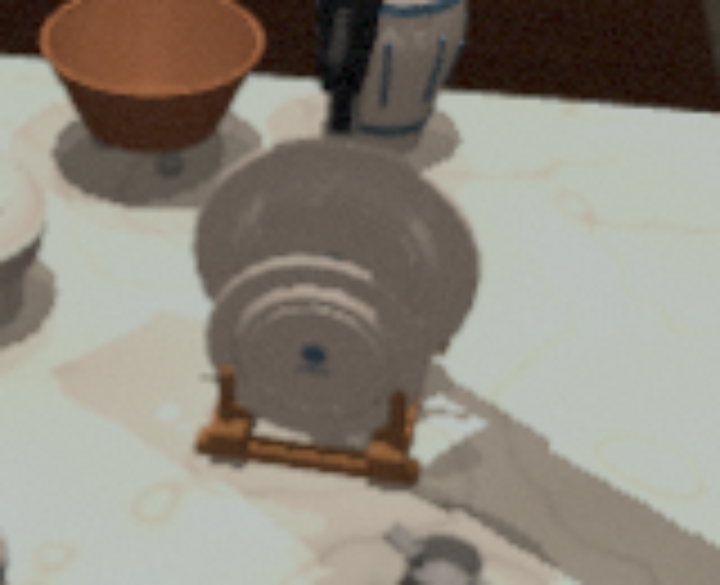

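The fingers shut on nothing. They show at (340,130) in the crop, ending at the plate's top edge, so they are probably behind the plate. I'll check by projection.

```bash
python3 - <<'E'
from h import *
for c in("side","top"):
    im=optics.get_image(c)
    pr=lambda P:cv2.projectPoints(np.float64(P).reshape(-1,1,3),im["rvec"],im["tvec"],im["camera_matrix"],np.float64(im["dist"]))[0].reshape(-1,2)
    print(c,"tcp, tcp+24mm",pr([[.5216,-.2735,.2062],[.5216,-.2735,.230]]).round(1).tolist())
    m=mask("plate",c)[0][1];ys,xs=np.nonzero(m);print(m.sum(),xs.min(),xs.max(),ys.min(),ys.max(),"at top x",xs[ys==ys.min()])
    for t in("plate","plate_mark"):print(t,[(round(d["score"],2),np.round(d["point"],3)) for d in spotter.mark_of(t,c)[:2]])
    # model rim outline for lean angles (deg, + = top to +y), centre assumed
    th=np.linspace(0,2*np.pi,181);yw=np.radians(-5.4)
    ex=np.array([np.cos(yw),np.sin(yw),0]);n=np.array([-np.sin(yw),np.cos(yw),0])
    mu=np.zeros(m.shape,np.uint8)
    if c=="side":
      for y0 in(-.278,-.274,-.270):
        for L in(-3,0,3):
            l=np.radians(L);ez=np.array([0,0,1])*np.cos(l)+n*np.sin(l);nn=n*np.cos(l)-np.array([0,0,1])*np.sin(l)
            C=np.array([.522,y0,.125])
            pts=np.vstack([pr(C+.105*(np.outer(np.cos(th),ex)+np.outer(np.sin(th),ez))+k*nn) for k in(-.004,.004)])
            print(y0,L,pts.min(0).round(1),pts.max(0).round(1))
    if c=="top": cv2.imwrite("pics/g2.png",cv2.resize(im["pixels"][170:280,345:455],(580,580)))
E
```

```text
side tcp, tcp+24mm [[315.7, 126.3], [316.1, 119.7]]
1666 283 345 121 166 at top x [305 306 307 308 309 310 311 312 313 314 315 316 317]
plate [(0.64, array([ 0.525, -0.275,  0.125]))]
plate_mark [(0.95, array([ 0.521, -0.262,  0.125]))]
-0.278 -3 [282.4 117.2] [346.5 174.5]
-0.278 0 [282.4 118. ] [346.5 173.6]
-0.278 3 [282.4 118.8] [346.5 172.7]
-0.274 -3 [282.2 117.8] [346.5 175.2]
-0.274 0 [282.2 118.6] [346.5 174.4]
-0.274 3 [282.2 119.5] [346.5 173.4]
-0.27 -3 [282.1 118.5] [346.5 176. ]
-0.27 0 [282.1 119.3] [346.5 175.1]
-0.27 3 [282.1 120.2] [346.4 174.1]
top tcp, tcp+24mm [[416.6, 222.3], [419.3, 221.6]]
404 399 418 187 229 at top x [410 411 412 413]
plate [(0.7, array([ 0.426,  0.006, -0.001])), (0.63, array([ 0.52 , -0.271,  0.124]))]
plate_mark [(0.94, array([ 0.52 , -0.259,  0.123]))]
```

View pics/g2.png

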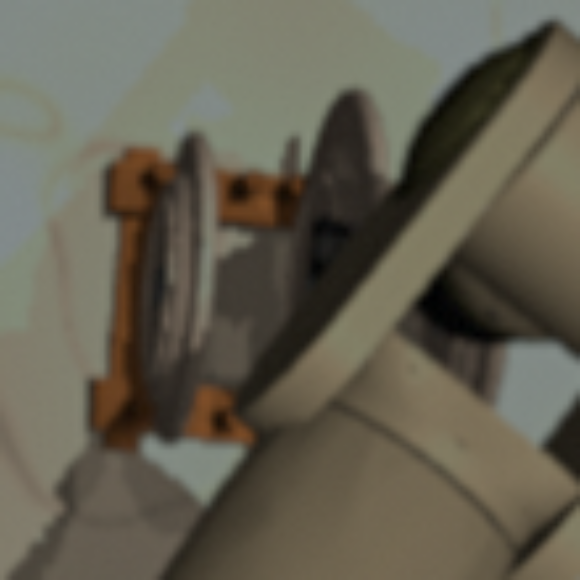

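```bash
python3 - <<'E'
from h import *
im=optics.get_image("side")
m=im["pixels"][95:135,290:345].astype(float)
cv2.imwrite("pics/z.png",cv2.resize(np.clip(m*1.6,0,255).astype(np.uint8),(770,560),interpolation=cv2.INTER_NEAREST))
s=observe();print(s["grip_width"],s["gripper_force"],s["ft_force"],s["position"])
E
```

```text
0.00023558890599855166 0.0 [ 1.2457576   0.23492588 -0.25609991] [ 0.52165693 -0.27354559  0.20623269]
```

View pics/z.png

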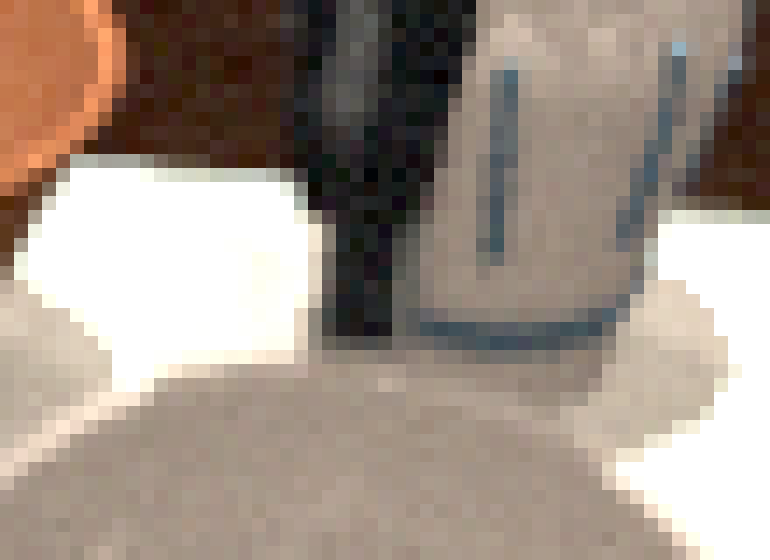

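The finger ends at row 120, exactly at the plate's edge, but the TCP projects to row 126. I'll raise it straight up and see where the tip really is.

Request:
move_arm(series="0 0 -2 0 -1; 0 0 -4 0 -1; 0 0 -6 0 -1; 0 0 -6 0 -1; 0 0 -6 0 -1")

```text
time_s: 5.6
position: [0.5214, -0.2734, 0.2652]
tool_rot: [[0.996, -0.094, -0.001], [-0.094, -0.996, 0.001], [-0.001, -0.001, -1.0]]
ft_force: [1.2, -1.0, -0.3]
grip_width: -0.0002
gripper_force: 0.0
```

```bash
python3 - <<'E'
from h import *
im=optics.get_image("side");s=observe();p=s["position"];print(p)
print(cv2.projectPoints(np.float64([p,p+[0,0,.024]]).reshape(-1,1,3),im["rvec"],im["tvec"],im["camera_matrix"],np.float64(im["dist"]))[0].reshape(-1,2))
m=mask("plate","side")[0][1];ys,xs=np.nonzero(m);print(ys.min(),xs.min(),xs.max())
m=im["pixels"][80:135,280:355].astype(float)
cv2.imwrite("pics/z2.png",cv2.resize(np.clip(m*1.6,0,255).astype(np.uint8),(750,550),interpolation=cv2.INTER_NEAREST))
E
```

```text
[ 0.52137848 -0.27332682  0.26510876]
[[316.92233343 109.80087811]
 [317.42375762 102.83699116]]
121 283 345
```

View pics/z2.png

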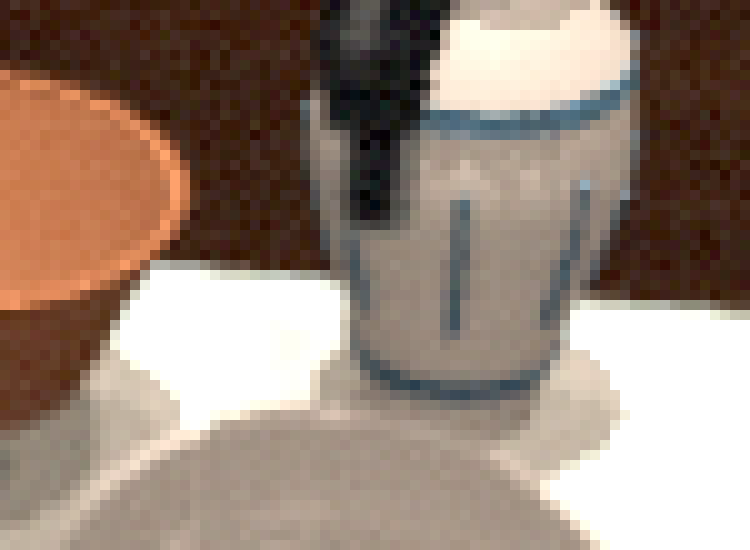

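With nothing to hide it, the tip shows at row 102.2, while the reported TCP projects to 109.8. The real fingertips are therefore about 25 mm higher than reported, and they closed just above the plate. I'll go down again, open and lower, watching the force.

Request:
move_arm(series="0 0 0 0 1; 0 0 0 0 1; 0 0 0 0 1; 0 0 2 0 1; 0 0 4 0 1; 0 0 5.5 0 1; 0 0 6.3 0 1; 0 0 7 0 1")

```text
time_s: 6.7
position: [0.5218, -0.2737, 0.1962]
tool_rot: [[0.996, -0.094, 0.001], [-0.094, -0.996, -0.0], [0.001, 0.0, -1.0]]
ft_force: [0.3, -0.5, 0.7]
grip_width: 0.0854
gripper_force: 0.0
```

Request:
move_arm(series="0 0 0.4 0 1; 0 0 0.8 0 1; 0 0 1.2 0 1; 0 0 1.2 0 1")

```text
time_s: 7.2
position: [0.5216, -0.2735, 0.184]
tool_rot: [[0.996, -0.094, -0.0], [-0.094, -0.996, 0.0], [-0.0, -0.0, -1.0]]
ft_force: [-1.1, -0.3, 0.2]
grip_width: 0.0858
gripper_force: 0.0
```

Request:
move_arm(series="0 0 0 0 0.3; 0 0 0 0 0; 0 0 0 0 -0.3; 0 0 0 0 -0.6; 0 0 0 0 -1; 0 0 0 0 -1; 0 0 0 0 -1; 0 0 0 0 -1", force=40)

```text
time_s: 8.2
position: [0.5217, -0.2737, 0.1843]
tool_rot: [[0.996, -0.094, 0.0], [-0.094, -0.996, -0.0], [0.0, 0.0, -1.0]]
ft_force: [-0.5, -0.4, 1.1]
grip_width: 0.0071
gripper_force: 43.0
```

```bash
python3 - <<'E'
from h import *
im=optics.get_image("side");s=observe();p=s["position"];print(p,s["grip_width"],s["gripper_force"])
print(cv2.projectPoints(np.float64([p,p+[0,0,.024]]).reshape(-1,1,3),im["rvec"],im["tvec"],im["camera_matrix"],np.float64(im["dist"]))[0].reshape(-1,2))
m=im["pixels"][80:150,275:360].astype(float)
cv2.imwrite("pics/z3.png",cv2.resize(np.clip(m*1.6,0,255).astype(np.uint8),(680,560),interpolation=cv2.INTER_NEAREST))
E
```

```text
[ 0.52167519 -0.27364591  0.18433833] 0.007216646087537614 43.01849003595066
[[315.21739087 132.14788032]
 [315.68676739 125.65023168]]
```

View pics/z3.png

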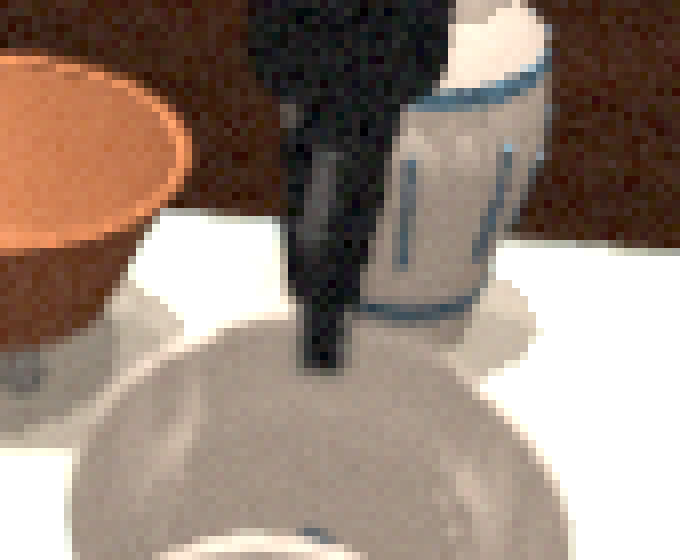

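The plate is gripped: width is 7 mm, and the finger overlaps the rim by about 6 px (18 mm) at (321,123). I'll firm up the grip and lift.

Request:
move_arm(series="0 0 0 0 -1; 0 0 0 0 -1; 0 0 -0.5 0 -1; 0 0 -1.2 0 -1; 0 0 -2.2 0 -1; 0 0 -3.4 0 -1; 0 0 -4.6 0 -1; 0 0 -5.8 0 -1", force=80)

```text
time_s: 9.25
position: [0.5217, -0.2734, 0.2433]
tool_rot: [[0.996, -0.094, 0.0], [-0.094, -0.996, 0.0], [0.0, -0.0, -1.0]]
ft_force: [0.3, -0.2, -4.6]
grip_width: 0.0061
gripper_force: 80.8
```

Request:
move_arm(series="0 0 -1.5 0 -1; 0 0 -3.2 0 -1; 0 0 -5 0 -1; 0 0 -7 0 -1; 0 0 -9 0 -1; 0 0 -11 0 -1; 0 0 -12.3 0 -1; 0 0 -12.3 0 -1")

```text
time_s: 10.25
position: [0.5217, -0.2735, 0.3664]
tool_rot: [[0.996, -0.094, 0.002], [-0.094, -0.996, -0.001], [0.002, 0.001, -1.0]]
ft_force: [0.6, -0.3, -4.3]
grip_width: 0.0065
gripper_force: 80.8
```

```bash
cat >chk.py <<'E'
from h import *
np.set_printoptions(precision=4,suppress=True)
s=observe();p=s["position"];R=s["tool_rot"];print("tcp",p,s["grip_width"],s["gripper_force"],s["time_s"],s["ft_force"])
for c in("side","top"):
    im=optics.get_image(c)
    for t in("plate","plate_mark","side_plate_a","lens"):print(c,t,[(round(d["score"],2),np.round(d["point"],3)) for d in spotter.mark_of(t,c)[:2]])
E
python3 chk.py
```

```text
tcp [ 0.5217 -0.2735  0.3664] 0.006529736398960447 80.81816624692942 10.25 [ 0.581  -0.2626 -4.3358]
side plate [(0.81, array([ 0.522, -0.276,  0.312])), (0.53, array([ 0.516, -0.273,  0.001]))]
side plate_mark [(0.79, array([ 0.525, -0.264,  0.309])), (0.24, array([0.383, 0.256, 0.   ]))]
side side_plate_a [(0.9, array([ 0.528, -0.205,  0.096]))]
side lens [(0.73, array([0.522, 0.346, 0.212])), (0.35, array([ 0.524, -0.266,  0.308]))]
top plate [(0.86, array([ 0.522, -0.272,  0.305]))]
top plate_mark [(0.82, array([ 0.519, -0.264,  0.304]))]
top side_plate_a [(0.79, array([ 0.527, -0.197,  0.094]))]
top lens [(0.77, array([0.519, 0.346, 0.209]))]
```

Request:
move_arm(series="-0.2 -1.5 0 0 -1; -0.5 -4 0 0 -1; -0.9 -7 0 0 -1; -1.3 -10.5 0 0 -1; -1.7 -14 0 0 -1; -2.1 -17 0 0 -1; -2.4 -19.2 0 0 -1; -2.5 -20.3 0 0 -1")

```text
time_s: 11.75
position: [0.5152, -0.0667, 0.3658]
tool_rot: [[0.996, -0.092, 0.001], [-0.092, -0.996, -0.0], [0.001, 0.0, -1.0]]
ft_force: [0.5, 0.3, -4.9]
grip_width: 0.006
gripper_force: 80.8
```

Request:
move_arm(series="-0.2 -1.5 0 0 -1; -0.5 -4 0 0 -1; -0.9 -7 0 -1 -1; -1.3 -10.5 0 -2 -1; -1.7 -14 0 -2.6 -1; -2.1 -17 0 -2.6 -1; -2.4 -19.2 0 -2.6 -1; -2.5 -20.3 0 -2.6 -1")

```text
time_s: 12.75
position: [0.5097, 0.1364, 0.3652]
tool_rot: [[0.999, -0.048, -0.0], [-0.048, -0.999, -0.0], [-0.0, 0.0, -1.0]]
ft_force: [0.4, -0.2, -4.6]
grip_width: 0.006
gripper_force: 80.8
```

```bash
python3 chk.py
```

```text
tcp [0.5097 0.1364 0.3652] 0.005950114746471497 80.83274774595142 12.75 [ 0.4367 -0.2489 -4.6057]
side plate [(0.88, array([0.511, 0.133, 0.309]))]
side plate_mark [(0.92, array([0.51 , 0.144, 0.306])), (0.16, array([0.59 , 0.01 , 0.004]))]
side side_plate_a [(0.72, array([ 0.516, -0.34 ,  0.094]))]
side lens [(0.69, array([0.518, 0.345, 0.215]))]
top plate [(0.82, array([0.511, 0.137, 0.305])), (0.53, array([ 0.427,  0.008, -0.003]))]
top plate_mark [(0.8, array([0.51 , 0.144, 0.306]))]
top side_plate_a [(0.75, array([ 0.51 , -0.34 ,  0.095])), (0.75, array([ 0.53 , -0.198,  0.093]))]
top lens [(0.64, array([0.518, 0.343, 0.21 ]))]
```

Request:
move_arm(series="0 0 1 0 -1; 0 0 2.5 0 -1; 0 0 4.2 0 -1; 0 0 6 0 -1; 0 0 7.6 0 -1; 0 0 8.8 0 -1; 0 0 9.5 0 -1; 0 0 9.5 0 -1")

```text
time_s: 14.25
position: [0.5099, 0.1353, 0.27]
tool_rot: [[0.999, -0.049, -0.001], [-0.049, -0.999, -0.0], [-0.001, 0.0, -1.0]]
ft_force: [0.8, -0.7, -4.5]
grip_width: 0.0065
gripper_force: 80.8
```

Request:
move_arm(series="0 0 0 0 -1; 0 0 0 0 -1; 0 0 0 0 -1; 0 0 0 0 -1")

```text
time_s: 14.75
position: [0.51, 0.1354, 0.2703]
tool_rot: [[0.999, -0.048, 0.0], [-0.048, -0.999, 0.0], [0.0, -0.0, -1.0]]
ft_force: [1.5, -0.2, -4.5]
grip_width: 0.0061
gripper_force: 80.8
```

```bash
python3 chk.py; python3 - <<'E'
from h import *
T=optics.get_image("top");m=mask("plate","top")[0][1];ys,xs=np.nonzero(m)
a=[xs[ys<=ys.min()+1].mean(),ys.min()-.5]; b=[xs[ys>=ys.max()-1].mean(),ys.max()+.5]
P=atz(T,[a,b],.211);d=P[0]-P[1];print(P,np.linalg.norm(d),np.degrees(np.arctan2(d[1],d[0])))
S=optics.get_image("side")["pixels"];cv2.imwrite("pics/f.png",cv2.hconcat([cv2.resize(S[120:360,200:440],(400,400)),cv2.resize(T["pixels"][130:310,110:290],(400,400))]))
E
```

```text
tcp [0.51   0.1354 0.2703] 0.006131985380652784 80.79155522747124 14.75 [ 1.4732 -0.214  -4.4989]
side plate [(0.95, array([0.514, 0.134, 0.212])), (0.56, array([0.512, 0.143, 0.211]))]
side plate_mark [(0.92, array([0.513, 0.147, 0.215]))]
side side_plate_a [(0.8, array([ 0.528, -0.204,  0.097])), (0.69, array([ 0.513, -0.34 ,  0.094]))]
side lens [(0.93, array([0.522, 0.342, 0.212]))]
top plate [(0.74, array([0.507, 0.136, 0.208]))]
top plate_mark [(0.53, array([0.51 , 0.143, 0.21 ]))]
top side_plate_a [(0.72, array([ 0.529, -0.197,  0.093]))]
top lens [(0.71, array([0.522, 0.342, 0.211]))]
[[0.61049884 0.13201224 0.211     ]
 [0.41774413 0.14060789 0.211     ]] 0.19294627106293633 -2.553339848799205
```

View pics/f.png

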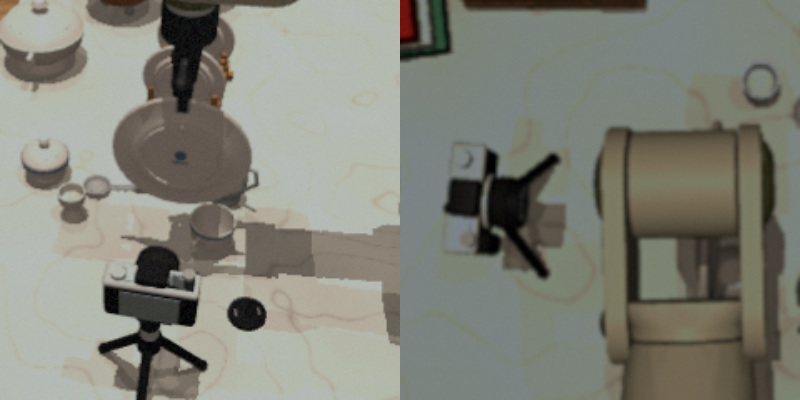

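The plate hangs upright with its stamp at (180,155) in the left panel, squarely towards the lens. Nothing else has moved and the numbers agree, so I'm handing in.

```bash
python3 -c "
from rig import order
print(order.close_job())"
```

```text
the job is handed in; nothing more can be done
None
```

I handed the job in with the arm holding the large plate upright and still, its back to the lens: by the cameras the stamp is about 20 cm away, within about 1 cm of the lens axis and square to within a degree or so; no verdict came back.

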